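Push the dental cast home into the scanner corner

ROBOT

A 6-joint arm with a two-finger parallel gripper is mounted at the origin on the work surface. World frame = base frame: x ahead of the robot, y to its left, z up, the work surface at z = 0. Lengths are in m, angles in degrees, forces in N, time in s.
With the tool pointing down it reaches from about 0.35 to 0.875 m from the base axis. Payload 4.2 kg.
Tool frame: the origin (TCP) lies on the front face of the gripper's body, between the roots of the fingers; the fingertips stand finger_overhang ahead of it and the grasp point (between the pads) lies 51 mm ahead of it (finger_overhang is the distance from the TCP to the fingertips, in m); z points along the fingers, y is the line along which they close (so a half turn about z gives the same grasp; the last joint's range is limited). The gripper opens to 87 mm and grips with 3 to 60 N. Pads are 19 mm wide; open, the fingers measure 117 mm over their backs; the gripper's body (75 mm by 190 mm) begins 51 mm behind the grasp point.
Start: joints at [83.457, 22.042, 0.453, 0, -68.411, -14.817], TCP at [0.228, 0.582, 0.292] pointing down, gripper open.
Joint ranges: [-179.83, 179.83], [-69.29, 118.12], [-61.27, 80.66], [-181.25, 117.63], [-171.15, -9.14], [-177.46, 177.46]. Speed limits (degrees/s): [159.86, 159.86, 180, 180, 180, 180].

INTERFACE

Orientations are given as a 3x3 rotation matrix whose columns are the frame's x, y, z axes.
In Python, from station import sense, capture, camera_model, finish_job, finger_overhang gives the robot as it stands. The module is installed in compiled form; this text tells all that it offers.
- The arm moves only by the tool jog_arm, never from a script. Its argument "rows" is a list that holds one entry, the list of rows, each a list of 4 numbers: the shift along the tool's x, y, z in m, then the turn about the tool's z in rad. A call has 1 to 20 rows; each row shifts and turns the commanded pose from where the row before left it, along the tool's axes as they then stand; what a row does not reach is not made up. A row lasts 1/8 s, in which the tool goes at most 62.5 mm and 10.7 degrees, less where a joint would pass 70% of its speed; a pose out of reach is approached as far as the arm can. A call is refused whole if a number of a shift passes 0.0625 or a number of a turn 0.188, either way. A call with a gripper value outside its range is refused whole. "claw" is the opening, from 0 (shut) to 1 (fully open), set as the call begins (left out, the last holds). The fingers move at their own pace and stop on an object; the grip force is fixed at half the most. Time passes only in rows, so rows that do not move let the fingers close. It gives the time, the measured TCP pose, the force, the opening and the grip force at its end, in the units of the state.
- sense(): the state, without advancing time (a new reading comes with each control period).
- capture(name): name is "scene" or "top" or "wrist"; returns the picture (384x512x3 uint8, red, green, blue); there is no depth.
- camera_model(name): a dict with "fovy" (degrees; the focal length in pixels is half the picture's height over the tangent of half this angle, whatever the lens; pixels are square), "cx", "cy" (the principal point, pixels), "eye" and "rotation" of the camera in the world. Camera axes: x right, y down, z forward; pixel columns grow to the right and rows downward; lengths in m; the calibration is good to about 2 mm. A picture is of the moment at which its call begins: read the wrist's pose just before it. camera_model takes no time and is no camera call; for the wrist camera it gives the pose at the moment of the call.
- finish_job(): hands the job in; it is judged then, once.
The state is a dict: "time_s": time; "joints": joint angles; "joint_velocities": joint speeds; "effort": joint torques, N m; "tcp_pos": TCP position; "ee_rot": TCP orientation; "wrist_force": force on the tool from outside, world axes, zero at the start; "moment": the same for the moment, N m; "gripper_width": opening from 0.0 (shut) to 1.0 (fully open); "gripper_force": force on a finger pad.
Only numpy, scipy, OpenCV 4.12 (cv2) and the standard library are available. Lean on these libraries where they do the work, as an engineer would, in place of code of your own. Each camera call takes 0.05 s, during which the arm holds its last target. There are 200 camera calls.

TASK

Push the yellow stone dental cast along the bench, without lifting or tipping it, into the corner of the aluminium L-shaped stop until it sits square and flush against both bars. Then press the green start button on the white scanner block fully down and take the hand away, leaving the cast home in the corner. Do not press the button before the cast is home, and leave the white plaster cast and all the other things on the bench where they are.

Things in the scene. Friction and masses are not known exactly. Their poses are not given: they have to be found in the camera images.
- stone_cast: The yellow stone dental cast, loose, 0.12 to 0.25 kg, slides on the bench when pushed: a square base 60 x 60 mm with upright sides 18 mm high, on it a 50 x 50 mm step to 24 mm and a horseshoe of teeth to 38 mm. Origin: centre of its underside; x and y are parallel to its sides, z up. It starts turned up to 0.3 rad in the world.
- corner: The fixed L-shaped stop and scanner, at a yaw of -0.12 to 0.06 rad. Origin: inside corner of the L at bench height; x away from the robot, y to the robot's left, z up. Aluminium bars 12 mm thick, 16 mm high: back bar's face at x = 0, from y = -80 to +12 mm; side bar's face at y = 0, from x = -90 to 0 mm. White scanner block behind the side bar: x -90 to 0, y 12 to 72 mm, 45 mm high.
- home (a point): Where the centre of the yellow cast's underside belongs: on the flat blue marking (no thickness) inside the L, at x = -30, y = -30 mm in the stop's axes, with the cast's sides parallel to the bars and touching both. Same axes as the stop.
- start_top (a point): Centre of the top of the green round start button (26 mm across) on the scanner block, in the stop's axes at x = -45, y = 44 mm; it is pressed straight down.
- start (a joint): Travel of the start button: 0 up, 0.006 m fully down, which takes about 5 N; it springs back.
- plaster_cast: The white plaster cast, same shape and size as the yellow one, loose; not to be touched. The two casts start in either of two places: one nearer the robot, the other farther to the right. Origin: centre of its underside.
- articulator: White and gold articulator with plaster models, loose, 110 x 90 mm, 130 mm high, at the left; leave alone. Origin: centre of its underside.
- bottle: Clear bottle, 50 mm across, 120 mm high, loose, beyond the stop or left of the scanner; leave alone. Origin: centre of its underside.
- paper_cup: White paper cup with a blue band and a flat lid, 72 mm across the top, 85 mm high, loose, beyond the stop or left of the scanner; leave alone. Origin: centre of its underside.
- wax_jar: Small amber jar with black lid, 60 mm across, 55 mm high, loose, beyond the stop or left of the scanner; leave alone. Origin: centre of its underside.
- spatula: Spatula, 170 mm long, lying loose at the right; leave alone. Origin: middle of its underside.
- wax_block: Pink wax block 45 x 30 x 14 mm, loose, near the robot at the left; leave alone. Origin: centre of its underside.
Things that resemble listed ones, but are neither listed nor needed, are in the scene too. Leave any pink look-alike of the corner alone. What is shaped like the stone_cast but pink or red is not meant.

How it is judged (in metres and radians):
On the way, in this order (a step that is already met when the one before it is completed fails the run):
1. the yellow cast is pushed home: flush in the corner against both bars, and at rest (x of stone_cast in the frame of corner between -0.0335 and -0.0265 m and y of stone_cast in the frame of corner between -0.0335 and -0.0265 m and (angle between the x axis of stone_cast and the x axis of corner, either way round below 0.055 rad or angle between the x axis of stone_cast and the y axis of corner, either way round below 0.055 rad) and angle between stone_cast's own z axis and vertical below 0.05 rad and height (world z) of stone_cast below 0.004 m and linear speed of stone_cast below 0.01 m/s), for 0.2 s.
2. then the start button is pressed fully down (value of joint start above 0.0045 m and x of stone_cast in the frame of corner between -0.0335 and -0.0265 m and y of stone_cast in the frame of corner between -0.0335 and -0.0265 m and (angle between the x axis of stone_cast and the x axis of corner, either way round below 0.055 rad or angle between the x axis of stone_cast and the y axis of corner, either way round below 0.055 rad) and angle between stone_cast's own z axis and vertical below 0.05 rad and height (world z) of stone_cast below 0.004 m), for 0.05 s.
At the end, for the whole second after the job is handed in: The yellow cast rests flat on the bench in the corner, its centre within 3.5 mm of the home position along each bar's normal and square to the bars within 0.055 rad; the button has been pressed after that and is up again; nothing is touched (all of step 1 and value of joint start below 0.002 m).
It fails at once if the yellow cast is lifted or tipped (height (world z) of stone_cast above 0.006 m or angle between stone_cast's own z axis and vertical above 0.15 rad).
It fails at once if the button is pressed while the yellow cast is not home (value of joint start above 0.003 m and not (x of stone_cast in the frame of corner between -0.0335 and -0.0265 m and y of stone_cast in the frame of corner between -0.0335 and -0.0265 m and (angle between the x axis of stone_cast and the x axis of corner, either way round below 0.055 rad or angle between the x axis of stone_cast and the y axis of corner, either way round below 0.055 rad) and angle between stone_cast's own z axis and vertical below 0.05 rad and height (world z) of stone_cast below 0.004 m)).
It fails at once if the white plaster cast is moved (distance of plaster_cast from where it was at the start of the episode above 0.01 m).
It fails at once if another thing on the bench is moved (distance of any of articulator, bottle, paper_cup, wax_jar, spatula, wax_block from where it was at the start of the episode above 0.015 m).
It also fails if it takes over 67 s, if anything falls off the work surface, if the arm or the gripper's body presses on something with over 40 N, if the wrist force passes 120 N, or if a joint passes its speed limit or range.

## Working session

There is one attempt and no reset: what is moved stays moved. The work goes in short steps, Python scripts to look and compute and a tool call to move; the robot and the scene stay as the last step left them, time stands still between calls to the robot, and variables do not carry over. Pictures are saved under pics/ and viewed, at most 13 in all, crops included, and the job is handed in when it is done.

Besides the shell and the picture viewer there is one more tool, called by a JSON object that holds its "fn" and its "kwargs", one argument or row to a line. jog_arm: Moves the arm, as the interface text tells. Its arguments: {"type":"object","properties":{"rows":{"type":"array"},"claw":{"type":"number"}},"required":["rows"]}

```bash
mkdir -p pics; python3 - <<'E'
from station import *
import cv2
print(sense(), finger_overhang)
for n in("scene","top","wrist"):
    print(n,camera_model(n)); cv2.imwrite(f"pics/{n}0.png",capture(n)[:,:,::-1])
a=cv2.imread("pics/top0.png");b=cv2.imread("pics/scene0.png")
import numpy as np
cv2.imwrite("pics/both0.png",cv2.resize(np.vstack([a,b]),None,fx=.78,fy=.78))
E
```

```text
{'time_s': 0.0, 'joints': array([ 8.34575226e+01,  2.20901424e+01,  3.79625863e-01, -2.89820122e-02,
       -6.84115204e+01, -1.48181543e+01]), 'joint_velocities': array([-0.08312169,  0.03908937,  0.0224017 ,  0.02493792, -0.03476049,
       -0.07107044]), 'effort': array([-1.98286405e-03, -3.90665352e+01,  1.87405783e+01,  4.22001556e+00,
        1.09541530e-02, -1.94737231e-04]), 'tcp_pos': array([0.22744373, 0.5816574 , 0.29116493]), 'ee_rot': array([[ 9.31238349e-01, -3.64409980e-01, -7.09964979e-04],
       [-3.64410661e-01, -9.31236069e-01, -2.06243815e-03],
       [ 9.04280488e-05,  2.17934030e-03, -9.99997621e-01]]), 'wrist_force': array([-0.69872671,  1.27443946, -0.92944277]), 'moment': array([ 0.0435146 , -0.00783672, -0.02058694]), 'gripper_force': 0.0, 'gripper_width': 1.0010194088513609} 0.0697
scene {'fovy': 53.861836683691536, 'cx': 254.32056556889273, 'cy': 198.62887129053132, 'eye': array([1.00111649, 0.46704482, 0.88311211]), 'rotation': array([[-6.95431790e-01,  5.59102129e-01, -4.51419356e-01],
       [ 7.18591992e-01,  5.41447499e-01, -4.36417410e-01],
       [ 4.17977858e-04, -6.27884875e-01, -7.78306116e-01]])}
top {'fovy': 55.931920055242706, 'cx': 260.8544936355288, 'cy': 191.3964881762282, 'eye': array([ 0.33476341, -0.01163379,  1.31525385]), 'rotation': array([[-0.00625405, -0.98379919,  0.17916481],
       [-0.99966195,  0.01067249,  0.02370809],
       [-0.02523614, -0.17895598, -0.98353337]])}
wrist {'fovy': 58.16275085379459, 'cx': 252.09383468806345, 'cy': 196.3342287138622, 'eye': array([0.29703059, 0.55412238, 0.38485812]), 'rotation': array([[-0.36483769, -0.89453768, -0.25825529],
       [-0.93107016,  0.35092326,  0.09980591],
       [ 0.00134764,  0.27686675, -0.96090738]])}
```

View pics/top0.png

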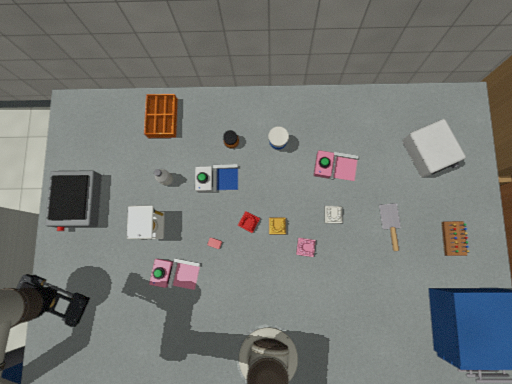

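View pics/scene0.png

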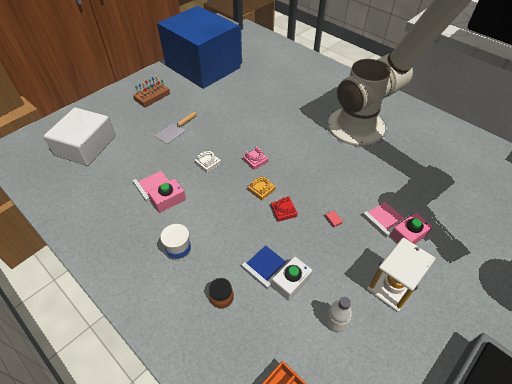

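Top view: the yellow cast is at (278,226). Look-alikes are the white cast (334,214), red (249,222) and pink (307,247). The real stop (white scanner, blue marking) is at (228,178) with its button at (202,177). The pink look-alike stops are at (336,165) and (176,272). Next I'll get coarse positions and check them in a crop.

```bash
cat > h.py <<'E'
import numpy as np, cv2
from station import *
def ray(cm,p,z,H=384):
    f=H/2/np.tan(np.radians(cm["fovy"]/2))
    p=np.atleast_2d(np.asarray(p,float))
    d=np.c_[(p[:,0]-cm["cx"])/f,(p[:,1]-cm["cy"])/f,np.ones(len(p))]@np.array(cm["rotation"]).T
    e=np.array(cm["eye"]); return (e+d*((z-e[2])/d[:,2])[:,None])[:,:2]
def mask(img,lo,hi):
    return cv2.inRange(cv2.cvtColor(img,cv2.COLOR_BGR2HSV),np.array(lo),np.array(hi))
def blobs(m,amin=30):
    c,_=cv2.findContours(m,cv2.RETR_EXTERNAL,cv2.CHAIN_APPROX_NONE)
    return sorted([k for k in c if cv2.contourArea(k)>amin],key=cv2.contourArea,reverse=True)
YEL=((18,110,70),(32,255,255)); BLU=((105,150,50),(125,255,255)); GRN=((50,120,40),(80,255,255)); RED=((0,180,80),(6,255,255))
E
python3 - <<'E'
from h import *
for n in("top","scene"):
    im=cv2.imread(f"pics/{n}0.png");cm=camera_model(n)
    for nm,r,z in(("yel",YEL,.012),("blue",BLU,0),("grn",GRN,.05),("red",RED,.012)):
        for c in blobs(mask(im,*r)):
            R=cv2.minAreaRect(c); w=ray(cm,cv2.boxPoints(R),z)
            print(n,nm,np.round(R[0],1),np.round(ray(cm,R[0],z)[0],3),"corners",np.round(w,3).tolist())
im=cv2.imread("pics/top0.png")[130:290,180:360]
cv2.imwrite("pics/crop.png",cv2.resize(im,None,fx=4,fy=3.7,interpolation=cv2.INTER_CUBIC)[:600,:800])
E
```

```text
top yel [277.  225.5] [ 0.447 -0.038] corners [[0.474, -0.009], [0.474, -0.067], [0.42, -0.066], [0.42, -0.008]]
top yel [495.2  77. ] [ 1.007 -0.879] corners [[0.999, -0.834], [1.052, -0.898], [1.014, -0.923], [0.962, -0.859]]
top yel [505.1  68.6] [ 1.041 -0.92 ] corners [[1.034, -0.891], [1.073, -0.924], [1.047, -0.949], [1.009, -0.916]]
top blue [470. 329.] [ 0.09  -0.691] corners [[0.222, -0.564], [0.221, -0.845], [-0.038, -0.812], [-0.038, -0.541]]
top blue [226.5 179. ] [0.623 0.148] corners [[0.662, 0.184], [0.661, 0.113], [0.584, 0.112], [0.585, 0.183]]
top grn [324.5 161.5] [ 0.672 -0.211] corners [[0.685, -0.199], [0.685, -0.224], [0.659, -0.223], [0.659, -0.198]]
top grn [157.5 272.5] [0.285 0.377] corners [[0.297, 0.389], [0.297, 0.365], [0.274, 0.364], [0.274, 0.388]]
top grn [201.5 176.5] [0.622 0.232] corners [[0.635, 0.245], [0.635, 0.22], [0.609, 0.219], [0.609, 0.245]]
top red [248.6 221.8] [0.461 0.065] corners [[0.449, 0.102], [0.498, 0.077], [0.473, 0.028], [0.424, 0.053]]
scene yel [262.  186.4] [ 0.445 -0.038] corners [[0.474, -0.069], [0.414, -0.086], [0.416,
[... 463 characters left out ...]
0.564], [0.266, -0.56]]
scene blue [265.5 262. ] [0.623 0.143] corners [[0.659, 0.108], [0.579, 0.104], [0.587, 0.178], [0.664, 0.179]]
scene blue [179.1 251.8] [ 0.762 -0.046] corners [[0.783, -0.076], [0.726, -0.048], [0.741, -0.016], [0.798, -0.043]]
scene grn [293.5 271. ] [0.615 0.228] corners [[0.612, 0.211], [0.597, 0.227], [0.618, 0.244], [0.633, 0.229]]
scene grn [416.5 223. ] [0.275 0.372] corners [[0.271, 0.357], [0.254, 0.374], [0.278, 0.387], [0.295, 0.37]]
scene grn [164.5 186.5] [ 0.667 -0.219] corners [[0.682, -0.216], [0.666, -0.237], [0.652, -0.223], [0.668, -0.201]]
scene red [283.9 209. ] [0.464 0.067] corners [[0.475, 0.024], [0.415, 0.043], [0.454, 0.109], [0.51, 0.09]]
```

View pics/crop.png

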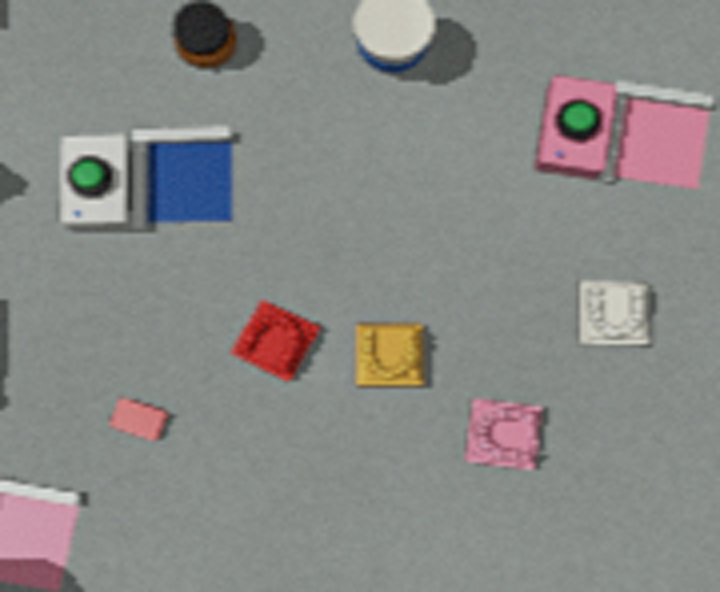

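The crop confirms it: yellow is in the middle with a yaw near 0, red is to its left, and the blue corner is up-left. I'll move above the cast to measure from near.

{"fn": "jog_arm", "kwargs": {
  "rows": [
    [[0,0,0,-0.1865],[0,0,0,-0.1865],[0.0185,0.0518,0,0],[0.0185,0.0518,0,0],[0.0185,0.0518,0,0],[0.0185,0.0518,0,0],[0.0185,0.0518,0,0],[0.0185,0.0518,0,0],[0.0185,0.0518,0,0],[0.0185,0.0518,0,0],[0.0185,0.0518,0,0],[0.0185,0.0518,0,0],[0.0185,0.0518,0,0],[0.0185,0.0518,0,0],[0,0,0,0],[0,0,0,0]]
  ],
  "claw": 0.25
}}

```text
time_s: 2.15
tcp_pos: [0.4494, -0.0397, 0.2919]
ee_rot: [[1.0, -0.001, -0.001], [-0.001, -1.0, 0.0], [-0.001, -0.0, -1.0]]
wrist_force: [-0.3, 0.1, -0.5]
gripper_width: 0.248
gripper_force: 0.0
```

```bash
python3 - <<'E'
from h import *
s=sense();print(s['tcp_pos'],s['ee_rot'][:,0],s['gripper_width'],s['time_s'])
cm=camera_model("wrist");im=capture("wrist")[:,:,::-1].copy();cv2.imwrite("pics/w1.png",im)
for nm,r,z in(("yel",YEL,.018),("red",RED,.018),("blue",BLU,0)):
    for c in blobs(mask(im,*r),200):
        ap=cv2.approxPolyDP(c,6,True)[:,0]
        print(nm,ap.tolist(),np.round(ray(cm,ap,z),4).tolist(),np.round(ray(cm,ap,0),4).tolist())
E
```

```text
[ 0.44943567 -0.03969258  0.29193767] [ 9.99999356e-01 -8.10740134e-04 -7.94591417e-04] 0.24776237452453884 2.15
yel [[454, 349], [435, 330], [321, 330], [293, 337], [81, 336], [71, 350]] [[0.2161, -0.2954], [0.2444, -0.2672], [0.2445, -0.1251], [0.2342, -0.0905], [0.2358, 0.1756], [0.2149, 0.1912]] [[0.201, -0.308], [0.2307, -0.2783], [0.2308, -0.1293], [0.22, -0.093], [0.2217, 0.1861], [0.1997, 0.2025]]
yel [[224, 141], [223, 195], [275, 196], [277, 142]] [[0.4791, -0.0097], [0.4197, -0.0072], [0.4184, -0.0648], [0.478, -0.0659]] [[0.4769, -0.0083], [0.4145, -0.0056], [0.4133, -0.066], [0.4757, -0.0672]]
yel [[194, 258], [185, 286], [188, 318], [197, 306], [190, 295]] [[0.3432, 0.0286], [0.3064, 0.0411], [0.2619, 0.0399], [0.2789, 0.028], [0.2941, 0.0357]] [[0.3343, 0.0319], [0.2957, 0.0451], [0.2491, 0.0438], [0.2669, 0.0313], [0.2829, 0.0394]]
yel [[310, 258], [308, 308], [316, 318], [318, 275]] [[0.3431, -0.107], [0.276, -0.1075], [0.2618, -0.118], [0.3209, -0.1174]] [[0.3342, -0.1102], [0.2638, -0.1109], [0.249, -0.1219], [0.311, -0.1212]]
red [[139, 119], [168, 135], [140, 125], [153, 133], [134, 137], [119, 167], [167, 191], [191, 143]] [[0.502, 0.0782], [0.4855, 0.0491], [0.4959, 0.0777], [0.4876, 0.0648], [0.4834, 0.0852], [0.4513, 0.1045], [0.4243, 0.0545], [0.477, 0.0253]] [[0.5009, 0.084], [0.4836, 0.0535], [0.4945, 0.0835], [0.4858, 0.0699], [0.4814, 0.0913], [0.4477, 0.1116], [0.4194, 0.0591], [0.4747, 0.0285]]
blue [[25, 0], [32, 36], [107, 34], [104, 0]] [[0.6172, 0.1871], [0.5842, 0.186], [0.586, 0.1089], [0.6171, 0.1082]] [[0.6172, 0.1871], [0.5842, 0.186], [0.586, 0.1089], [0.6171, 0.1082]]
```

View pics/w1.png

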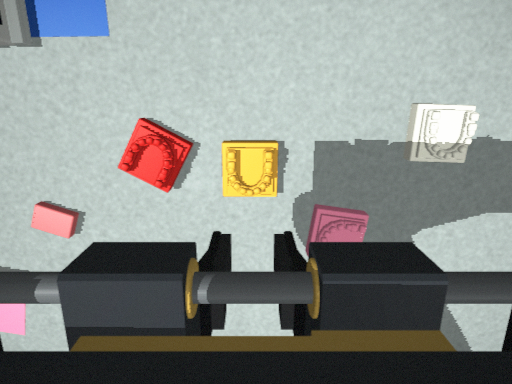

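The wrist view shows the yellow cast square at (250,168) in the picture, its centre near (0.449,-0.037) and yaw about -0.02. The path ahead is clear, with red to its left at (155,155). I'll lower behind the cast and push it forward.

{"fn": "jog_arm", "kwargs": {
  "rows": [
    [[-0.032,-0.0015,0,0],[-0.032,-0.0015,0,0],[0,0,0.05,0],[0,0,0.05,0],[0,0,0.05,0],[0,0,0.04,0],[0,0,0.026,0],[0,0,0,0]]
  ]
}}

```text
time_s: 3.2
tcp_pos: [0.3847, -0.0357, 0.0751]
ee_rot: [[1.0, 0.003, -0.004], [0.003, -1.0, -0.002], [-0.004, 0.002, -1.0]]
wrist_force: [0.6, 0.7, -0.3]
gripper_width: 0.249
gripper_force: 0.0
```

{"fn": "jog_arm", "kwargs": {
  "rows": [
    [[0.012,0,0,0],[0.008,0,0,0],[0.008,0,0,0],[0.01,0,0,0],[0.01,0,0,0],[0.01,0,0,0],[0.01,0,0,0],[0.01,0,0,0],[0.01,0,0,0],[0.01,0,0,0],[0.01,0,0,0],[0.01,0,0,0],[0.008,0,0,0],[0.004,0,0,0],[0,0,0,0]]
  ]
}}

```text
time_s: 5.08
tcp_pos: [0.5164, -0.0364, 0.0763]
ee_rot: [[1.0, 0.0, 0.001], [0.0, -1.0, 0.0], [0.001, -0.0, -1.0]]
wrist_force: [0.1, 0.4, -0.0]
gripper_width: 0.251
gripper_force: 0.0
```

```bash
cat >> h.py <<'E'
def look(tag):
    s=sense();print(s['tcp_pos'],s['ee_rot'][:,0],s['wrist_force'],s['time_s'])
    cm=camera_model("wrist");im=capture("wrist")[:,:,::-1].copy();cv2.imwrite(f"pics/w{tag}.png",im)
    ct=camera_model("top");it=capture("top")[:,:,::-1].copy();cv2.imwrite(f"pics/t{tag}.png",it)
    for n,c,i in(("wrist",cm,im),("top",ct,it)):
        for nm,r,z in(("yel",YEL,.018),("blue",BLU,0)):
            for k in blobs(mask(i,*r),60):
                R=cv2.boxPoints(cv2.minAreaRect(k)); w=ray(c,R,z)
                if .3<w[:,0].mean()<.75 and -.1<w[:,1].mean()<.3: print(n,nm,R.astype(int).tolist(),np.round(w,4).tolist())
E
python3 -c "from h import *;look(2)"
```

```text
[ 0.51642052 -0.03638243  0.076303  ] [9.99998883e-01 3.65290376e-04 1.44955042e-03] [ 0.06568296  0.36641243 -0.0106233 ] 5.075
wrist yel [[185, 108], [324, 108], [324, 241], [185, 241]] [[0.5867, -0.0078], [0.5867, -0.0671], [0.5254, -0.0706], [0.5254, -0.0045]]
wrist yel [[71, 330], [454, 330], [454, 350], [71, 350]] [[0.4758, 0.057], [0.4759, -0.1403], [0.4636, -0.1423], [0.4635, 0.0588]]
wrist yel [[184, 317], [185, 257], [198, 258], [196, 318]] [[0.483, -0.0017], [0.5166, -0.0044], [0.5164, -0.0104], [0.4828, -0.0081]]
wrist yel [[306, 258], [318, 257], [319, 317], [308, 318]] [[0.5165, -0.0627], [0.5166, -0.0683], [0.4831, -0.0709], [0.4829, -0.065]]
top blue [[217, 169], [237, 169], [237, 189], [217, 189]] [[0.6616, 0.1841], [0.6606, 0.1089], [0.5843, 0.1085], [0.5852, 0.1829]]
```

{"fn": "jog_arm", "kwargs": {
  "rows": [
    [[-0.02,0,0,0],[0,0,-0.05,0],[0,0,-0.05,0],[0,0,-0.05,0],[0,0,-0.05,0],[0.035,-0.045,0,0],[0.035,-0.045,0,0],[0.035,-0.045,0,0],[0,0,0,0],[0,0,0,0]]
  ]
}}

```text
time_s: 6.42
tcp_pos: [0.6003, 0.0985, 0.2758]
ee_rot: [[1.0, 0.001, -0.001], [0.001, -1.0, -0.0], [-0.001, 0.0, -1.0]]
wrist_force: [-2.1, -1.0, -0.5]
gripper_width: 0.249
gripper_force: 0.0
```

```bash
python3 - <<'E'
from h import *
look(3)
im=cv2.imread("pics/w3.png");cm=camera_model("wrist")
for nm,r,z in(("blue",BLU,0),("grn",GRN,.052)):
    for c in blobs(mask(im,*r),200):
        ap=cv2.approxPolyDP(c,5,True)[:,0]
        print(nm,ap.tolist(),np.round(ray(cm,ap,z),4).tolist(),np.round(ray(cm,cv2.minEnclosingCircle(c)[0],z),4))
E
```

```text
[0.60034697 0.09854828 0.2758297 ] [ 9.99999578e-01  6.01459984e-04 -6.93900125e-04] [-2.11971401 -0.9811444  -0.51318494] 6.425
wrist yel [[70, 330], [454, 330], [454, 350], [70, 350]] [[0.4076, 0.3159], [0.4079, -0.1421], [0.3794, -0.1467], [0.3791, 0.3201]]
wrist yel [[346, 182], [410, 182], [410, 238], [346, 238]] [[0.5893, 0.0004], [0.5893, -0.0666], [0.5261, -0.0746], [0.5261, -0.0044]]
wrist yel [[184, 317], [185, 257], [198, 258], [196, 318]] [[0.4244, 0.1789], [0.5022, 0.1727], [0.5018, 0.1587], [0.4239, 0.164]]
wrist yel [[306, 258], [318, 257], [319, 317], [308, 318]] [[0.5019, 0.0377], [0.5023, 0.0248], [0.4245, 0.0187], [0.4241, 0.0324]]
wrist blue [[166, 107], [242, 105], [244, 182], [168, 183]] [[0.6647, 0.187], [0.666, 0.1083], [0.5848, 0.1074], [0.5833, 0.1911]]
wrist blue [[367, 15], [379, -4], [432, 28], [419, 47]] [[0.7509, -0.013], [0.7678, -0.0231], [0.7395, -0.0769], [0.7218, -0.0674]]
top yel [[269, 188], [284, 188], [284, 204], [269, 204]] [[0.5834, -0.0102], [0.5828, -0.0649], [0.5238, -0.0638], [0.5244, -0.0096]]
top blue [[216, 177], [236, 176], [237, 187], [217, 189]] [[0.6278, 0.1858], [0.6315, 0.1091], [0.5885, 0.1064], [0.5847, 0.1827]]
blue [[167, 108], [173, 183], [244, 182], [242, 107]] [[0.6638, 0.1863], [0.5836, 0.1852], [0.5847, 0.1068], [0.6648, 0.1083]] [[0.6254 0.1477]]
blue [[377, 0], [382, 20], [395, 32], [432, 28], [403, 25], [387, 0]] [[0.764, -0.0219], [0.7466, -0.0285], [0.7359, -0.0424], [0.7394, -0.0781], [0.7421, -0.0495], [0.7639, -0.0315]] [[ 0.7518 -0.0498]]
grn [[107, 146], [90, 154], [99, 174], [115, 172], [121, 163]] [[0.6315, 0.2314], [0.6241, 0.248], [0.6052, 0.242], [0.6071, 0.2267], [0.6157, 0.2202]] [[0.6183 0.2348]]
```

View pics/w3.png

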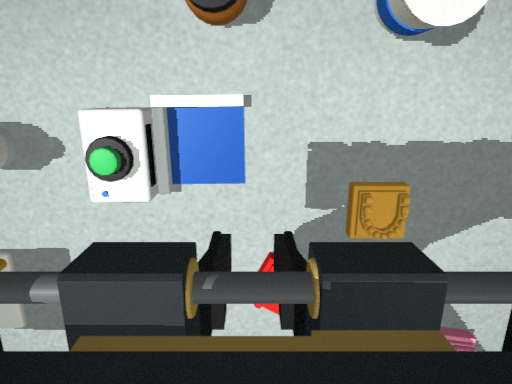

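The corner shows at about (168,108) px. I put the stop at (0.664,0.1865) with yaw ≈0.016, home at (0.6345,0.156) and the button at (0.618,0.231). The yellow cast is at (0.557,-0.036). I'll turn the hand and go to its right side.

{"fn": "jog_arm", "kwargs": {
  "rows": [
    [[0,0,0,-0.1763],[0,0,0,-0.1763],[0,0,0,-0.1763],[0,0,0,-0.1763],[0,0,0,-0.1763],[0,0,0,-0.1763],[0,0,0,-0.1763],[0,0,0,-0.1763],[0,0,0,-0.1763],[-0.05,-0.0115,0,0],[-0.05,-0.0115,0,0],[-0.05,-0.0115,0,0],[-0.05,-0.0115,0,0],[0,0,0,0],[0,0,0,0]]
  ]
}}

```text
time_s: 8.4
tcp_pos: [0.5574, -0.1029, 0.2768]
ee_rot: [[-0.015, 1.0, 0.001], [1.0, 0.015, 0.0], [0.0, 0.001, -1.0]]
wrist_force: [0.7, 0.6, 0.4]
gripper_width: 0.248
gripper_force: 0.0
```

```bash
python3 -c "
from h import *
look(4);print(sense()['joints'])"
```

```text
[ 0.55736875 -0.10287662  0.27679005] [-1.45671994e-02  9.99893873e-01  1.97420573e-04] [0.69616808 0.56335874 0.39885672] 8.4
wrist yel [[223, 137], [223, 75], [284, 75], [284, 137]] [[0.5265, -0.0672], [0.527, -0.0078], [0.5859, -0.007], [0.5882, -0.0663]]
top yel [[269, 188], [285, 188], [285, 204], [269, 204]] [[0.5834, -0.0102], [0.5827, -0.0685], [0.5238, -0.0675], [0.5244, -0.0096]]
[ 6.02814729e+00  1.70861483e+01 -9.26945176e+00 -5.40374160e-03
 -6.36063197e+01  1.74925249e+02]
```

{"fn": "jog_arm", "kwargs": {
  "rows": [
    [[0,0,0.05,0],[0,0,0.05,0],[0,0,0.05,0],[0,0,0.03,0],[0,0,0.0205,0],[0,0,0,0],[0.012,0,0,0],[0.008,0,0,0],[0.01,0,0,0],[0.01,0,0,0],[0.01,0,0,0],[0.01,0,0,0],[0.01,0,0,0],[0.01,0,0,0],[0.01,0,0,0],[0.01,0,0,0],[0.01,0,0,0],[0,0,0,0]]
  ]
}}

```text
time_s: 10.75
tcp_pos: [0.5561, 0.009, 0.0754]
ee_rot: [[-0.017, 1.0, -0.0], [1.0, 0.017, 0.001], [0.001, 0.0, -1.0]]
wrist_force: [0.1, -0.5, -0.1]
gripper_width: 0.251
gripper_force: 0.0
```

```bash
python3 -c "
from h import *
look(5)"
```

```text
[0.55606606 0.00896302 0.07540498] [-1.68797083e-02  9.99857301e-01  6.73412766e-04] [ 0.05819091 -0.46165379 -0.14513156] 10.75
wrist yel [[181, 107], [320, 107], [320, 240], [181, 240]] [[0.5236, 0.0802], [0.5825, 0.0811], [0.5868, 0.0204], [0.5212, 0.0193]]
wrist yel [[71, 330], [454, 330], [454, 350], [71, 350]] [[0.4629, -0.0314], [0.6589, -0.0281], [0.661, -0.0403], [0.4613, -0.0436]]
wrist yel [[305, 258], [318, 257], [319, 317], [307, 318]] [[0.5806, 0.0109], [0.5866, 0.0112], [0.5898, -0.0221], [0.5834, -0.0224]]
wrist yel [[184, 317], [185, 257], [198, 258], [196, 318]] [[0.5211, -0.0232], [0.5231, 0.0101], [0.5291, 0.0101], [0.5274, -0.0233]]
wrist blue [[322, 0], [511, 0], [511, 49], [322, 49]] [[0.5836, 0.1261], [0.6664, 0.1275], [0.6708, 0.1076], [0.5851, 0.1062]]
top blue [[217, 169], [236, 169], [236, 176], [217, 176]] [[0.6616, 0.1841], [0.6607, 0.1127], [0.6338, 0.1125], [0.6346, 0.1837]]
```

{"fn": "jog_arm", "kwargs": {
  "rows": [
    [[0.008,0,0,0],[0.01,0,0,0],[0.01,0,0,0],[0.01,0,0,0],[0.01,0,0,0],[0.01,0,0,0],[0.01,0,0,0],[0.01,0,0,0],[0.01,0,0,0],[0.008,0,0,0],[0.004,0,0,0],[0,0,0,0],[-0.02,0,0,0],[0,0,-0.05,0],[0,0,-0.05,0],[0,0,-0.05,0],[0,0,-0.05,0],[0,0,0,0],[0,0,0,0]]
  ]
}}

```text
time_s: 13.22
tcp_pos: [0.5543, 0.0868, 0.2754]
ee_rot: [[-0.015, 1.0, -0.001], [1.0, 0.015, 0.0], [0.0, -0.001, -1.0]]
wrist_force: [0.1, -0.6, -0.1]
gripper_width: 0.252
gripper_force: 0.0
```

```bash
python3 -c "
from h import *
look(6)"
```

```text
[0.55428726 0.08678515 0.27536478] [-1.47352086e-02  9.99891347e-01  4.09046873e-04] [ 0.07056357 -0.63215719 -0.11217946] 13.225
wrist yel [[222, 140], [222, 78], [283, 78], [283, 140]] [[0.522, 0.1196], [0.5225, 0.1791], [0.5813, 0.1799], [0.5836, 0.1205]]
wrist yel [[185, 258], [197, 258], [197, 318], [185, 318]] [[0.4794, -0.0107], [0.4928, -0.0105], [0.4905, -0.0879], [0.4764, -0.0881]]
wrist yel [[305, 258], [318, 257], [319, 317], [307, 318]] [[0.6139, -0.0088], [0.6278, -0.0082], [0.6351, -0.0855], [0.6204, -0.0863]]
wrist blue [[283, 74], [364, 74], [364, 152], [283, 152]] [[0.5826, 0.1856], [0.6643, 0.1868], [0.6725, 0.1079], [0.5857, 0.1067]]
top yel [[216, 190], [223, 189], [224, 204], [218, 205]] [[0.578, 0.1808], [0.5796, 0.1567], [0.523, 0.1517], [0.5214, 0.1756]]
```

View pics/w6.png

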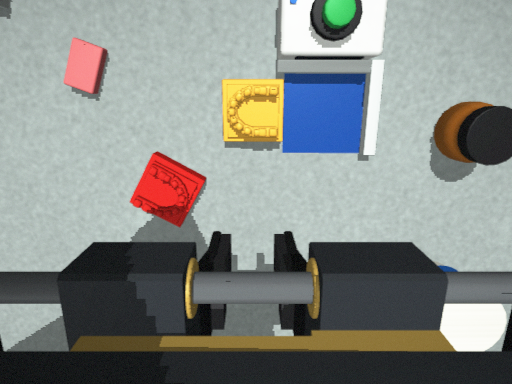

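The cast is square at (252,110) px, about 6 mm off the side-bar line. Now I'll push it forward from behind.

{"fn": "jog_arm", "kwargs": {
  "rows": [
    [[0,0,0,0.1745],[0,0,0,0.1745],[0,0,0,0.1745],[0,0,0,0.1745],[0,0,0,0.1745],[0,0,0,0.1745],[0,0,0,0.1745],[0,0,0,0.1745],[0,0,0,0.1745],[-0.033,-0.0315,0,0],[-0.033,-0.0315,0,0],[0,0,0,0],[0,0,0.05,0],[0,0,0.05,0],[0,0,0.05,0],[0,0,0.03,0],[0,0,0.019,0],[0,0,0,0]]
  ]
}}

```text
time_s: 15.58
tcp_pos: [0.4871, 0.1484, 0.0745]
ee_rot: [[1.0, 0.016, -0.005], [0.016, -1.0, -0.003], [-0.005, 0.003, -1.0]]
wrist_force: [-0.2, -0.2, 0.0]
gripper_width: 0.249
gripper_force: 0.0
```

{"fn": "jog_arm", "kwargs": {
  "rows": [
    [[0.01,0,0,0],[0.008,0,0,0],[0.008,0,0,0],[0.01,0,0,0],[0.01,0,0,0],[0.01,0,0,0],[0.01,0,0,0],[0.01,0,0,0],[0.01,0,0,0],[0.008,0,0,0],[0.005,0,0,0],[0.004,0,0,0],[0,0,0,0]]
  ]
}}

```text
time_s: 17.2
tcp_pos: [0.5916, 0.1516, 0.0767]
ee_rot: [[1.0, 0.016, 0.002], [0.016, -1.0, 0.001], [0.002, -0.001, -1.0]]
wrist_force: [-0.6, -0.1, -0.2]
gripper_width: 0.251
gripper_force: 0.1
```

```bash
python3 -c "
from h import *
look(7)"
```

```text
[0.59158274 0.15157259 0.07668696] [0.99986252 0.01649881 0.00165421] [-0.6376422  -0.08000033 -0.17932718] 17.2
wrist yel [[186, 108], [324, 108], [324, 241], [186, 241]] [[0.6614, 0.181], [0.6623, 0.122], [0.601, 0.1175], [0.5999, 0.1833]]
wrist yel [[184, 317], [185, 259], [197, 260], [195, 318]] [[0.5574, 0.1857], [0.5901, 0.1837], [0.59, 0.1782], [0.5573, 0.1799]]
wrist yel [[307, 258], [316, 257], [321, 316], [312, 317]] [[0.5918, 0.1248], [0.5923, 0.1204], [0.5593, 0.1159], [0.5589, 0.1205]]
wrist blue [[180, 99], [348, 99], [348, 257], [180, 257]] [[0.6649, 0.1871], [0.6662, 0.1073], [0.5841, 0.0997], [0.5826, 0.1905]]
wrist blue [[231, 239], [273, 239], [273, 257], [231, 257]] [[0.5936, 0.1629], [0.594, 0.1406], [0.5835, 0.1402], [0.5831, 0.1629]]
```

View pics/w7.png

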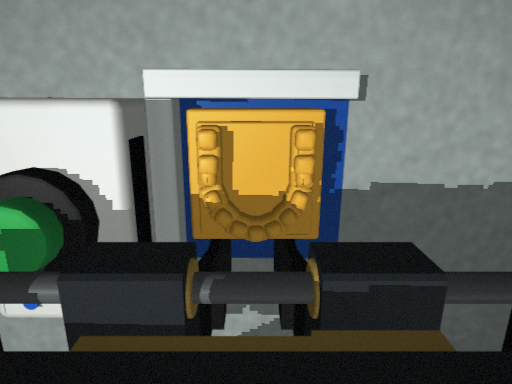

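The gaps are about 4 mm to the back bar and 3 mm to the side bar. I'll ease forward until the force rises.

{"fn": "jog_arm", "kwargs": {
  "rows": [
    [[0.002,0,0,0],[0.001,0,0,0],[0.001,0,0,0],[0,0,0,0]]
  ]
}}

```text
time_s: 17.8
tcp_pos: [0.5947, 0.1514, 0.0768]
ee_rot: [[1.0, 0.016, -0.0], [0.016, -1.0, -0.0], [-0.0, 0.0, -1.0]]
wrist_force: [-2.1, -0.7, 2.4]
gripper_width: 0.247
gripper_force: 1.4
```

{"fn": "jog_arm", "kwargs": {
  "rows": [
    [[0.001,0,0,0],[0.0005,0,0,0],[0,0,0,0]]
  ]
}}

```text
time_s: 18.18
tcp_pos: [0.596, 0.1514, 0.0767]
ee_rot: [[1.0, 0.016, -0.001], [0.016, -1.0, -0.0], [-0.001, 0.0, -1.0]]
wrist_force: [-5.0, 0.4, 3.0]
gripper_width: 0.246
gripper_force: 2.3
```

{"fn": "jog_arm", "kwargs": {
  "rows": [
    [[0.001,0,0,0],[0.0005,0,0,0],[0,0,0,0]]
  ]
}}

```text
time_s: 18.55
tcp_pos: [0.5962, 0.1514, 0.0767]
ee_rot: [[1.0, 0.016, -0.004], [0.016, -1.0, -0.001], [-0.004, 0.001, -1.0]]
wrist_force: [-8.3, 0.6, 6.6]
gripper_width: 0.245
gripper_force: 4.2
```

```bash
python3 -c "
from h import *
look(8)"
```

```text
[0.59619153 0.15140501 0.0767256 ] [ 0.99986209  0.01617379 -0.00377083] [-8.3454744   0.62125151  6.6405708 ] 18.55
wrist yel [[186, 109], [324, 109], [324, 241], [186, 241]] [[0.6653, 0.1807], [0.6662, 0.1217], [0.6052, 0.1172], [0.6042, 0.183]]
wrist yel [[184, 317], [185, 259], [197, 260], [195, 318]] [[0.5616, 0.1855], [0.5944, 0.1834], [0.5943, 0.1779], [0.5615, 0.1797]]
wrist yel [[308, 258], [316, 257], [320, 316], [313, 317]] [[0.5961, 0.1239], [0.5965, 0.1202], [0.5634, 0.1157], [0.563, 0.1197]]
wrist blue [[290, 257], [327, 105], [366, 114], [329, 266]] [[0.5875, 0.1303], [0.6673, 0.1167], [0.6632, 0.0977], [0.5823, 0.1087]]
wrist blue [[231, 240], [273, 240], [273, 264], [231, 264]] [[0.5972, 0.1626], [0.5976, 0.1402], [0.5834, 0.1398], [0.5831, 0.1626]]
wrist blue [[162, 112], [185, 107], [213, 258], [189, 262]] [[0.663, 0.1954], [0.6652, 0.1841], [0.5864, 0.1722], [0.5837, 0.1849]]
wrist blue [[22, 312], [32, 301], [42, 311], [31, 321]] [[0.5511, 0.2815], [0.558, 0.2744], [0.5519, 0.27], [0.5448, 0.2771]]
```

Contact with the back bar is made at 8 N. Next is the right side of the cast.

{"fn": "jog_arm", "kwargs": {
  "rows": [
    [[-0.02,0,0,0],[0,0,-0.05,0],[0,0,-0.05,0],[0,0,-0.02,-0.1745],[0,0,0,-0.1745],[0,0,0,-0.1745],[0,0,0,-0.1745],[0,0,0,-0.1745],[0,0,0,-0.1745],[0,0,0,-0.1745],[0,0,0,-0.1745],[0,0,0,-0.1745],[-0.0335,0.026,0,0],[-0.0335,0.026,0,0],[0,0,0,0],[0,0,0,0]]
  ]
}}

```text
time_s: 20.65
tcp_pos: [0.6313, 0.0851, 0.1965]
ee_rot: [[-0.016, 1.0, 0.001], [1.0, 0.016, 0.0], [0.0, 0.001, -1.0]]
wrist_force: [-0.7, -0.3, 0.4]
gripper_width: 0.249
gripper_force: 0.0
```

```bash
python3 -c "
from h import *
look(9)"
```

```text
[0.6313279  0.08506857 0.19652487] [-1.55837914e-02  9.99878495e-01  3.73912272e-04] [-0.72216204 -0.34877951  0.43538691] 20.65
wrist yel [[221, 70], [300, 70], [300, 150], [221, 150]] [[0.6058, 0.1799], [0.6645, 0.1808], [0.6676, 0.1214], [0.6053, 0.1204]]
wrist yel [[71, 330], [454, 330], [454, 351], [71, 351]] [[0.4654, -0.0479], [0.8186, -0.0427], [0.8227, -0.0658], [0.4625, -0.071]]
wrist yel [[183, 317], [185, 257], [198, 258], [196, 318]] [[0.57, -0.0334], [0.5739, 0.0267], [0.5848, 0.0265], [0.5816, -0.0337]]
wrist yel [[305, 258], [318, 257], [319, 317], [307, 318]] [[0.6775, 0.0279], [0.6883, 0.0284], [0.694, -0.0316], [0.6826, -0.0322]]
wrist blue [[195, 63], [298, 63], [298, 163], [195, 163]] [[0.5839, 0.1861], [0.665, 0.1873], [0.6691, 0.1077], [0.5815, 0.1064]]
top yel [[218, 168], [228, 168], [228, 183], [218, 183]] [[0.6608, 0.1778], [0.6604, 0.1407], [0.6037, 0.1401], [0.6041, 0.1769]]
```

View pics/w9.png

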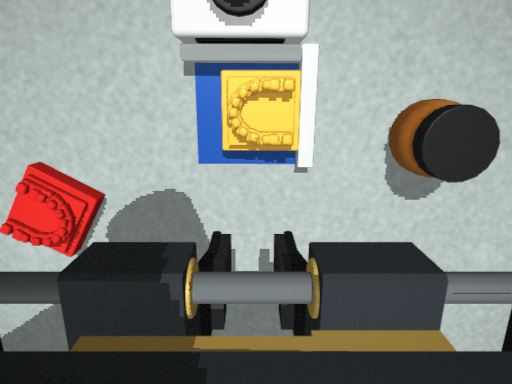

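The cast is flush to the back bar, and about 5 mm remains to the side bar. I'll descend and push left.

{"fn": "jog_arm", "kwargs": {
  "rows": [
    [[0,0,0.05,0],[0,0,0.04,0],[0,0,0.03,0],[0,0,0,0],[0.01,0,0,0],[0.008,0,0,0],[0.004,0,0,0],[0.004,0,0,0],[0.003,0,0,0],[0.001,0,0,0],[0,0,0,0]]
  ]
}}

```text
time_s: 22.12
tcp_pos: [0.6305, 0.1148, 0.0768]
ee_rot: [[-0.016, 1.0, 0.0], [1.0, 0.016, -0.0], [-0.0, 0.0, -1.0]]
wrist_force: [-0.2, -3.8, 2.0]
gripper_width: 0.252
gripper_force: 1.3
```

{"fn": "jog_arm", "kwargs": {
  "rows": [
    [[0.001,0,0,0],[0.0005,0,0,0],[0.0005,0,0,0],[0,0,0,0]]
  ]
}}

```text
time_s: 22.62
tcp_pos: [0.6303, 0.116, 0.0768]
ee_rot: [[-0.016, 1.0, -0.001], [1.0, 0.016, -0.001], [-0.001, -0.001, -1.0]]
wrist_force: [1.2, -6.2, 3.8]
gripper_width: 0.249
gripper_force: 3.1
```

{"fn": "jog_arm", "kwargs": {
  "rows": [
    [[0.001,0,0,0],[0.0005,0,0,0],[0,0,0,0]]
  ]
}}

```text
time_s: 23.0
tcp_pos: [0.6303, 0.1162, 0.0768]
ee_rot: [[-0.015, 1.0, -0.002], [1.0, 0.015, -0.003], [-0.003, -0.002, -1.0]]
wrist_force: [1.0, -10.6, 4.4]
gripper_width: 0.249
gripper_force: 5.2
```

{"fn": "jog_arm", "kwargs": {
  "rows": [
    [[0.001,0,0,0],[0.0005,0,0,0],[0,0,0,0]]
  ]
}}

```text
time_s: 23.38
tcp_pos: [0.6303, 0.1164, 0.0768]
ee_rot: [[-0.015, 1.0, -0.002], [1.0, 0.015, -0.005], [-0.004, -0.002, -1.0]]
wrist_force: [3.5, -14.3, 2.8]
gripper_width: 0.251
gripper_force: 7.3
```

{"fn": "jog_arm", "kwargs": {
  "rows": [
    [[-0.022,0,0,0],[0,0,-0.05,0],[0,0,-0.05,0],[0,0,-0.05,0],[0,0,0,0],[0,0,0,0]]
  ]
}}

```text
time_s: 24.12
tcp_pos: [0.63, 0.0982, 0.226]
ee_rot: [[-0.016, 1.0, -0.001], [1.0, 0.016, 0.001], [0.001, -0.001, -1.0]]
wrist_force: [0.1, -0.8, -0.7]
gripper_width: 0.252
gripper_force: 0.0
```

```bash
python3 -c "
from h import *
look(10)
im=cv2.imread('pics/w10.png')[20:190,160:350]
cv2.imwrite('pics/c10.png',cv2.resize(im,None,fx=3.5,fy=3.5,interpolation=cv2.INTER_CUBIC))"
```

```text
[0.63004091 0.09815081 0.2259805 ] [-0.01583775  0.99987388  0.00118286] [ 0.09148415 -0.76653379 -0.70772486] 24.125
wrist yel [[71, 330], [455, 330], [455, 351], [71, 351]] [[0.4458, -0.0574], [0.8379, -0.051], [0.8424, -0.0764], [0.4425, -0.0831]]
wrist yel [[226, 82], [297, 82], [297, 153], [226, 153]] [[0.6056, 0.1859], [0.6645, 0.1868], [0.6675, 0.1277], [0.6053, 0.1267]]
wrist yel [[183, 317], [185, 257], [198, 258], [196, 318]] [[0.5619, -0.0412], [0.5661, 0.0254], [0.5782, 0.0252], [0.5747, -0.0414]]
wrist yel [[305, 258], [318, 257], [319, 317], [307, 318]] [[0.681, 0.0269], [0.6929, 0.0275], [0.6992, -0.0389], [0.6865, -0.0396]]
wrist blue [[203, 83], [292, 83], [292, 171], [203, 171]] [[0.584, 0.1855], [0.6623, 0.1867], [0.666, 0.1079], [0.5821, 0.1066]]
top yel [[216, 168], [223, 168], [223, 183], [216, 183]] [[0.6609, 0.1852], [0.6606, 0.1592], [0.6039, 0.1585], [0.6042, 0.1843]]
```

View pics/c10.png

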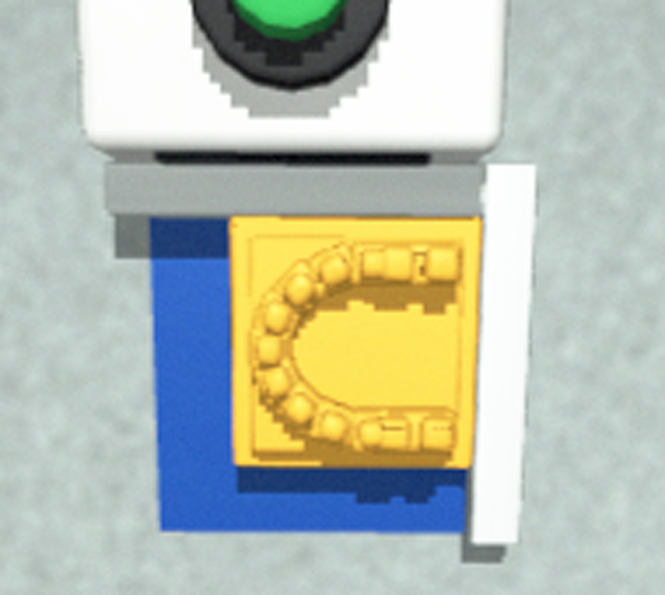

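The cast is flush and square against both bars. Next I'll shut the gripper and go above the button.

{"fn": "jog_arm", "kwargs": {
  "rows": [
    [[0.0443,-0.0035,0,0],[0.0443,-0.0035,0,0],[0.0443,-0.0035,0,0],[0,0,0.03,0],[0,0,0.03,0],[0,0,0.016,0],[0,0,0,0],[0,0,0,0]]
  ],
  "claw": 0
}}

```text
time_s: 25.22
tcp_pos: [0.6188, 0.2309, 0.1517]
ee_rot: [[-0.016, 1.0, 0.002], [1.0, 0.016, 0.001], [0.001, 0.002, -1.0]]
wrist_force: [-0.4, -0.3, 0.3]
gripper_width: 0.008
gripper_force: 0.0
```

```bash
python3 - <<'E'
from h import *
s=sense();print(s['tcp_pos'],s['gripper_width'],s['wrist_force'])
im=capture("wrist")[:,:,::-1].copy();cv2.imwrite("pics/w11.png",im)
E
```

```text
[0.6187712  0.23086921 0.15169205] 0.007571385335754721 [-0.4105271  -0.25420059  0.26504074]
```

View pics/w11.png

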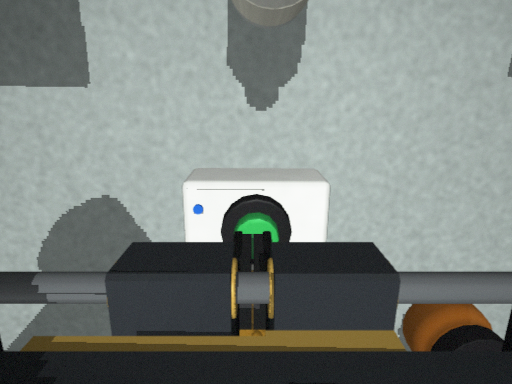

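The fingers are centred over the button. I'll descend in small steps.

{"fn": "jog_arm", "kwargs": {
  "rows": [
    [[0,0,0.008,0],[0,0,0.004,0],[0,0,0.004,0],[0,0,0.002,0],[0,0,0,0]]
  ]
}}

```text
time_s: 25.9
tcp_pos: [0.618, 0.2307, 0.1331]
ee_rot: [[-0.016, 1.0, -0.0], [1.0, 0.016, -0.0], [-0.0, -0.0, -1.0]]
wrist_force: [-2.5, -1.4, 4.0]
gripper_width: 0.006
gripper_force: 1.8
```

{"fn": "jog_arm", "kwargs": {
  "rows": [
    [[0,0,0.002,0],[0,0,0.002,0],[0,0,0,0]]
  ]
}}

```text
time_s: 26.28
tcp_pos: [0.618, 0.2307, 0.1311]
ee_rot: [[-0.017, 1.0, 0.001], [1.0, 0.017, -0.0], [-0.0, 0.001, -1.0]]
wrist_force: [-4.8, -2.1, 12.8]
gripper_width: 0.007
gripper_force: 6.2
```

{"fn": "jog_arm", "kwargs": {
  "rows": [
    [[0,0,0.002,0],[0,0,0.002,0],[0,0,0,0]]
  ]
}}

```text
time_s: 26.65
tcp_pos: [0.618, 0.2307, 0.1308]
ee_rot: [[-0.018, 1.0, 0.002], [1.0, 0.018, -0.001], [-0.001, 0.002, -1.0]]
wrist_force: [-11.7, -1.7, 27.4]
gripper_width: 0.005
gripper_force: 13.4
```

It bottomed out at 27 N, where about 5 N fully presses the button. Now I'll retract and check.

{"fn": "jog_arm", "kwargs": {
  "rows": [
    [[0,0,-0.02,0],[0,0,-0.05,0],[0,0,-0.05,0],[0,0,-0.05,0],[-0.05,-0.03,0,0],[-0.05,-0.03,0,0],[-0.05,-0.02,0,0],[0,0,0,0],[0,0,0,0],[0,0,0,0]]
  ]
}}

```text
time_s: 27.9
tcp_pos: [0.5411, 0.0804, 0.2943]
ee_rot: [[-0.017, 1.0, -0.0], [1.0, 0.017, 0.0], [0.0, -0.0, -1.0]]
wrist_force: [-0.9, 0.5, -0.1]
gripper_width: 0.007
gripper_force: 0.0
```

```bash
python3 - <<'E'
from h import *
look(12)
im=cv2.imread("pics/w12.png");cm=camera_model("wrist")
for c in blobs(mask(im,*GRN),100): print(np.round(ray(cm,cv2.minEnclosingCircle(c)[0],.066),4))
E
```

```text
[0.54108721 0.08040707 0.29431913] [-1.69722813e-02  9.99855955e-01  1.08898993e-04] [-0.85580974  0.53443024 -0.13810467] 27.9
wrist yel [[313, 126], [315, 66], [377, 68], [375, 128]] [[0.6037, 0.1272], [0.6018, 0.1874], [0.6641, 0.1866], [0.6691, 0.1262]]
wrist yel [[268, 258], [273, 258], [273, 318], [268, 318]] [[0.5603, -0.025], [0.5662, -0.0249], [0.5689, -0.1064], [0.5627, -0.1065]]
wrist yel [[231, 258], [237, 258], [237, 318], [231, 318]] [[0.5168, -0.0257], [0.5239, -0.0256], [0.5242, -0.1072], [0.5168, -0.1073]]
wrist blue [[292, 142], [294, 68], [367, 70], [365, 144]] [[0.585, 0.1077], [0.5831, 0.1861], [0.6604, 0.1856], [0.6669, 0.1071]]
[[0.6197 0.2284]]
```

View pics/w12.png

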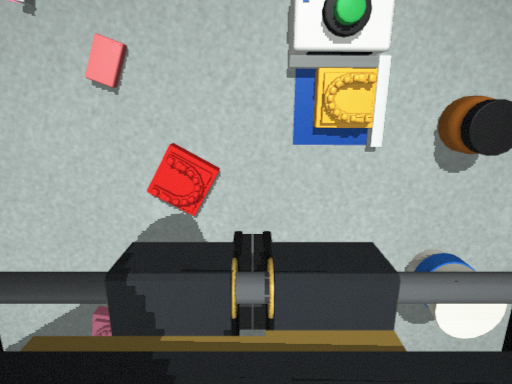

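The cast is still in the corner at (345,97), the button at (350,8) is up, and the other things in view look undisturbed. I'm handing in.

```bash
python3 -c "
from station import *
print(finish_job())"
```

```text
the job is handed in; nothing more can be done
None
```

The yellow cast sits flush and square in the corner, the start button was then pressed to its stop (27 N) and released, and the job is handed in; no verdict was returned.

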